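# Fit a new cartridge in the latched caddy of a bench-top water filter

### The job

Fit the new filter cartridge, which stands rinsed on the worktop to the right of the hob, in the water filter on the left: press the round release on its deck so that the caddy pops out, seat the cartridge upright in the caddy's round pocket, then push the caddy home gently until the latch clicks and it stays shut by itself. Never force the release or the caddy, don't slam the caddy, and leave the other things standing where they are.

Things in the scene. Friction and masses are not known exactly. Their poses are not given: they have to be found in the camera images.
- filter_unit: bench-top water filter, white plastic, fixed: low deck (124 mm wide, 130 deep, top at z = 71 mm) in front, clear tank with grey lid behind (to z = 264 mm). Origin on the worktop under it; x axis from its front to its back, y to its left, z up. Deck's front face at x = -100 mm, tank's front at x = +30. The caddy's bay in the front face is 92 mm wide, z = 9 to 64 mm.
- caddy (a joint): how far the caddy is out, along the unit's -x, m; 0 latched. A spring (7 N) drives it out to a stop at 0.085 in 0.5 s. To latch, push it in 2 to 20 mm beyond 0 (some 9 to 14 N) until the floating latch clicks: how far differs from start to start, cannot be seen beforehand, and a stiff stop follows 1 mm on. Let go, it returns to 0 if latched, else it comes out. Over 25 N breaks the latch.
- caddy_lip (a point): middle of the front face of the caddy's finger lip, the place to push: a white bar 60 mm wide (along y), 12 mm high, 30 mm proud of the caddy's front panel. Moves with the caddy, axes as the unit's. At caddy = 0 it is at (-130, 0, 46) mm in the unit's frame.
- caddy_pocket (a point): centre of the floor of the caddy's round pocket, 49 mm across, 16 mm deep, open at the top, in a grey plate 70 x 80 mm. Moves with the caddy, axes as the unit's. At caddy = 0 it is at (-55, 0, 15) mm in the unit's frame, inside it; fully out it is 40 mm in front of the deck's front face.
- release_top (a point): centre of the top of the release, a round grey push button 30 mm across standing 10 mm proud of the deck, 32 mm behind its front edge; pressed straight down.
- release (a joint): how far the release is pressed, m: 0 up, 0.0085 fully down; sprung (3 N to start, some 6 N fully down), comes up by itself. Near 0.005 the latch lets go of the caddy.
- cartridge_center (a point): centre of the new filter cartridge, 22 mm above its underside: a plain white upright cylinder, 46 mm across and 44 mm high, with thin grey rings round its foot and a chamfered bottom edge, about 90 g, loose. It looks alike from all sides. Seated, its centre is 22 mm above the pocket's floor and 28 mm of it stand above the rim.
- lemon: lemon, 69 x 53 x 53 mm, on the worktop left of the unit; origin under its middle
- garlic: garlic bulb, about 52 mm, on the worktop left of the unit; origin under its middle
- spice_jar: spice jar with a yellow cap, 45 mm across, 98 mm high, on the left; origin at the centre of its base
- salt: small salt shaker, 44 mm across, 90 mm high, beyond the cartridge on the right; origin at the centre of its base
- cup: small cream coffee cup, 60 mm across with a handle, 53 mm high, beyond the cartridge on the right; origin at the centre of its base
Things that resemble listed ones, but are neither listed nor needed, are in the scene too. Leave any orange or turquoise look-alike of the part that bears cartridge_center alone.

How it is judged:
By the outcome, as a careful person would: the job done as asked, in the order asked, and still so for the second after the job is handed in, with the robot touching nothing.
It also fails if it takes over 72 s, if anything falls off the work surface, if the arm or the gripper's body presses on something with over 40 N, if the wrist force passes 120 N, or if a joint passes its speed limit or range.

### The arm

A 6-joint arm with a two-finger parallel gripper is mounted at the origin on a cart in front of the work surface, level with it; the furniture and walls round the work are solid. World frame = base frame: x ahead of the robot, y to its left, z up, the work surface at z = 0. Lengths are in m, angles in degrees, forces in N, time in s.
With the tool pointing down it reaches from about 0.3 to 0.85 m from the base axis. Payload 5.4 kg.
Tool frame: the origin (TCP) lies midway between the tips of the shut fingers; the grasp point (between the pads) lies 19 mm behind it (r.pinch_z is the distance from the TCP to the grasp point, in m); z points along the fingers, y is the line along which they close (so a half turn about z gives the same grasp; the last joint's range is limited). The gripper opens to 85 mm and grips with 20 to 120 N. Pads are 22 mm wide; open, the fingers measure 114 mm over their backs; the gripper's body (76 mm by 85 mm) begins 54 mm behind the grasp point. The pads swing forward as they close: fully open they stand 13 mm farther back than shut.
Start: joints at [-88.642, 9.076, 91.501, -0, 79.423, -12.038], TCP at [0.133, -0.559, 0.231] pointing down, gripper open.
Joint ranges: [-166.64, 166.64], [-54.1, 131.32], [10.49, 154.53], [-73.88, 253.88], [9.74, 151.15], [-171.62, 171.62]. Speed limits (degrees/s): [147.25, 147.25, 180, 180, 180, 180].

### API

Orientations are given as a 3x3 rotation matrix whose columns are the frame's x, y, z axes.
In Python, from plant import r, cams gives the robot as it stands.
- The arm moves only by the tool send_rows, never from a script. Its argument "commands" is a list of rows, each a list of 7 numbers: the opening in per cent of the stroke, from 0 (shut) to 100 (fully open), then the shift along the world's x, y, z in mm, then the turn, a rotation vector about the world's x, y, z in rad. A call has 1 to 5 rows; each row shifts and turns the commanded pose from where the row before left it; what a row does not reach is not made up. A row lasts 1/12 s, in which the tool goes at most 41.7 mm and 7.16 degrees, less where a joint would pass 70% of its speed; a pose out of reach is approached as far as the arm can. A call is refused whole if a number of a shift passes 41.7 or a number of a turn 0.125, either way. A call with a gripper value outside its range is refused whole. The fingers move at their own pace and stop on an object; the grip force is fixed at half the most. Time passes only in rows, so rows that do not move let the fingers close. It gives the time, the measured TCP pose, the force, the opening and the grip force at its end, in the units of the state.
- r.observe(): the state, without advancing time (a new reading comes with each control period).
- cams.grab_frame(name): name is "scene" or "top"; returns the picture (400x640x3 uint8, blue, green, red); there is no depth.
- cams.camera_model(name): a dict with "camera_matrix" (3x3 intrinsics, pixels), "D" ([k1, k2, p1, p2, k3] as OpenCV has them; the pictures are not rectified), "world_from_camera" (4x4, takes a point from camera to world coordinates). Camera axes: x right, y down, z forward; pixel columns grow to the right and rows downward; lengths in m; the calibration is good to about 2 mm. A picture is of the moment at which its call begins. camera_model takes no time and is no camera call.
- r.finish_job(): hands the job in; it is judged then, once.
The state is a dict: "time": time; "joint_pos": joint angles; "dq": joint speeds; "tau": joint torques, N m; "tool_pos": TCP position; "orientation": TCP orientation; "ft_force": force on the tool from outside, world axes, zero at the start; "wrist_torque": the same for the moment, N m; "grip_width": finger opening in m; "gripper_force": force on a finger pad.
Only numpy, scipy, OpenCV 4.12 (cv2) and the standard library are available. Lean on these libraries where they do the work, as an engineer would, in place of code of your own. Each camera call takes 0.05 s, during which the arm holds its last target. There are 200 camera calls.

## Working session

There is one attempt and no reset: what is moved stays moved. The work goes in short steps, Python scripts to look and compute and a tool call to move; the robot and the scene stay as the last step left them, time stands still between calls to the robot, and variables do not carry over. Pictures are saved under pics/ and viewed, at most 10 in all, crops included, and the job is handed in when it is done.

Besides the shell and the picture viewer there is one more tool, called after "Request:" as name(argument=value, ...), one argument or row to a line, values as JSON. send_rows: Moves the arm, as the interface text tells. Its arguments: {"type":"object","properties":{"commands":{"type":"array","items":{"type":"array","items":{"type":"number"}}}},"required":["commands"]}

```bash
mkdir -p pics
python3 - <<'E'
from plant import r,cams
import cv2
for n in("scene","top"):
    cv2.imwrite(f"pics/{n}0.png",cams.grab_frame(n)); m=cams.camera_model(n); print(n,m["camera_matrix"],m["D"],m["world_from_camera"])
s=r.observe();print(s["time"],s["tool_pos"],s["orientation"],s["ft_force"],s["grip_width"],r.pinch_z)
E
```

```text
scene [[362.30751924   0.         320.89925881]
 [  0.         362.30751924 199.98637725]
 [  0.           0.           1.        ]] [-0.0698376  0.         0.         0.         0.       ] [[ 0.87751027 -0.33349181  0.3446142   0.07847798]
 [-0.47944614 -0.59458172  0.64544867 -0.85785571]
 [-0.01035054 -0.73161178 -0.68164292  1.01664694]
 [ 0.          0.          0.          1.        ]]
top [[516.14910472   0.         331.18177726]
 [  0.         516.14910472 198.30632456]
 [  0.           0.           1.        ]] [-0.08794594  0.          0.          0.          0.        ] [[ 0.33921261 -0.86870171  0.36096002 -0.19713831]
 [-0.94068923 -0.31577346  0.12406002 -0.27406408]
 [ 0.00621044 -0.38163393 -0.92429269  1.9956193 ]
 [ 0.          0.          0.          1.        ]]
0.1 [ 0.13318062 -0.55878995  0.23037185] [[ 9.72800137e-01  2.31646048e-01 -4.69954162e-05]
 [ 2.31645761e-01 -9.72798569e-01  1.78469606e-03]
 [ 3.67700714e-04 -1.74703886e-03 -9.99998406e-01]] [-0.50688619  0.48033955  0.90684105] 0.0852225705309527 0.0187
```

View pics/scene0.png

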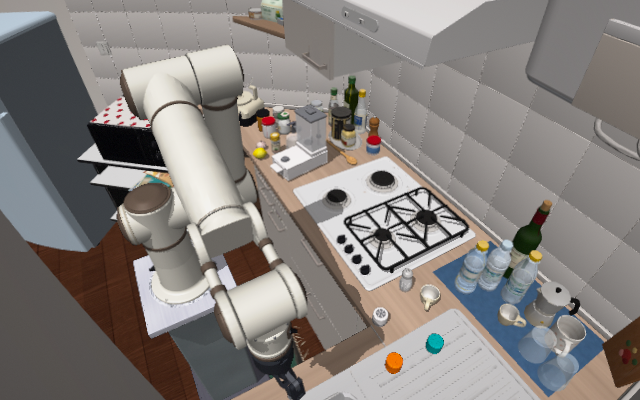

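View pics/top0.png

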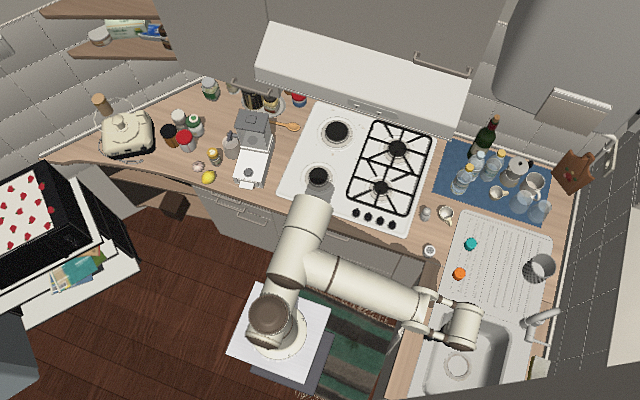

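Scene: the cartridge is at about (381,315) in scene and (429,250) in top. The unit is at about (300,150) and (253,150). I'll zoom in on these.

```bash
cat > h.py <<'E'
import numpy as np,cv2
from plant import r,cams
def ray(n,uv):
    m=cams.camera_model(n);p=cv2.undistortPoints(np.array([[uv]],float),m["camera_matrix"],np.array(m["D"]))[0,0]
    T=np.array(m["world_from_camera"]);return T[:3,3],T[:3,:3]@[p[0],p[1],1]
def onz(n,uv,z):
    o,d=ray(n,uv);return o+d*(z-o[2])/d[2]
def proj(n,P):
    m=cams.camera_model(n);T=np.linalg.inv(m["world_from_camera"])
    return cv2.projectPoints(np.array(P,float).reshape(-1,3),cv2.Rodrigues(T[:3,:3])[0],T[:3,3],m["camera_matrix"],np.array(m["D"]))[0][:,0]
def two(a,b):
    (o1,d1),(o2,d2)=ray("scene",a),ray("top",b)
    t=np.linalg.lstsq(np.c_[d1,-d2],o2-o1,rcond=None)[0];p,q=o1+d1*t[0],o2+d2*t[1]
    return (p+q)/2,np.linalg.norm(p-q)
def crop(im,x,y,w,h,k): return cv2.resize(im[y:y+h,x:x+w],None,fx=k,fy=k,interpolation=cv2.INTER_CUBIC)
E
python3 - <<'E'
from h import *
s=cv2.imread("pics/scene0.png");t=cv2.imread("pics/top0.png")
a=np.hstack([crop(s,260,100,80,85,5),crop(t,215,105,80,85,5)])
cv2.imwrite("pics/c1.png",a)
b=np.hstack([crop(s,360,290,80,50,5),crop(t,405,200,80,70,5)[:250*2][:250] if 0 else crop(t,400,220,80,50,5)])
cv2.imwrite("pics/c2.png",b)
E
```

```text
(no output)
```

View pics/c1.png

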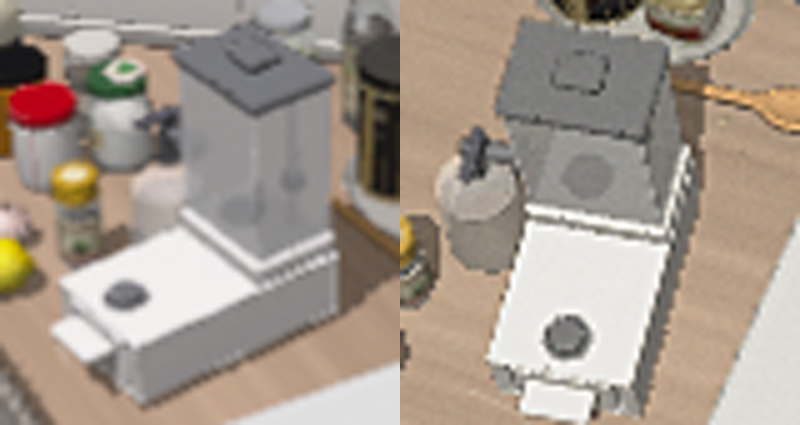

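View pics/c2.png

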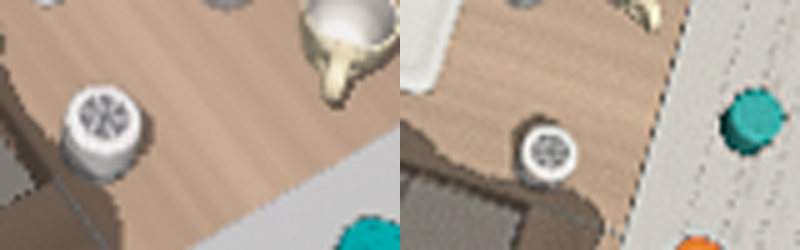

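Run:
```python
from h import *
f=lambda c,o:(np.array(c)+.5)/5-.5+o
S=np.array([260,100]);T=np.array([215,105])
print("rel",two(f((126,292),S),f((168,332),T)),onz("scene",f((126,292),S),.081),onz("top",f((168,332),T),.081))
fl=two(f((62,283),S),f((88,362),T));fr=two(f((135,347),S),f((232,390),T));print("FL",fl,"FR",fr)
for n,l in(("scene",[((62,283),S),((135,347),S)]),("top",[((88,362),T),((232,390),T)])):
    a,b=[onz(n,f(*q),.071) for q in l];v=a-b;print(n,a,b,np.linalg.norm(v),"yaw",np.degrees(np.arctan2(-v[0],v[1])))
# side edge of deck top, right: front right-> rear right
for n,l in(("scene",[((135,347),S),((258,282),S)]),("top",[((232,390),T),((263,240),T)]),("top",[((88,362),T),((125,222),T)])):
    a,b=[onz(n,f(*q),.071) for q in l];v=b-a;print(n,"side",np.linalg.norm(v),np.degrees(np.arctan2(v[1],v[0])))
s,t=f((104,117),(360,290)),f((149,149),(400,220))
print("cart",two(s,t),onz("scene",s,.044),onz("top",t,.044))
for n,p,z in(("scene",(262,153),.05),("scene",(409,275),.09),("scene",(430,292),.05)):print(onz(n,p,z))
```

```text
rel (array([0.54769105, 0.34602225, 0.07646139]), np.float64(0.004403921204896233)) [0.54301088 0.33951227 0.081     ] [0.54827275 0.3445601  0.081     ]
FL (array([0.507059  , 0.40137491, 0.06436633]), np.float64(0.00011960195170271766)) FR (array([0.52219083, 0.27766142, 0.07055489]), np.float64(0.00042771675372513555))
scene [0.50413804 0.39262285 0.071     ] [0.52221568 0.27718906 0.071     ] 0.11684074560952129 yaw 8.900577279576149
top [0.50457696 0.39905322 0.071     ] [0.52179746 0.27753511 0.071     ] 0.12273221706653119 yaw 8.065755839899431
scene side 0.13704918827596696 13.097594709298834
top side 0.13915324105563323 12.100810090192393
top side 0.13161653993995384 10.419399200863268
cart (array([ 0.49323563, -0.45131694,  0.03643141]), np.float64(0.0030214544227458993)) [ 0.48842122 -0.45447891  0.044     ] [ 0.49215183 -0.45086809  0.044     ]
[0.4833065  0.46614649 0.05      ]
[ 0.62111471 -0.4104394   0.09      ]
[ 0.66130688 -0.47375701  0.05      ]
```

Request:
send_rows(
  commands=[
    [0, 15, 20, 0, 0, 0, 0],
    [0, 24, 30, 0, 0, 0, 0],
    [0, 24, 30, 0, 0, 0, 0],
    [0, 24, 30, 0, 0, 0, 0],
    [0, 24, 30, 0, 0, 0, 0],
  ],
)

```text
time: 0.52
tool_pos: [0.2448, -0.4176, 0.2308]
orientation: [[0.973, 0.231, -0.0], [0.231, -0.973, 0.001], [0.0, -0.001, -1.0]]
ft_force: [0.3, 0.2, 0.0]
grip_width: 0.0256
gripper_force: 0.0
```

Request:
send_rows(
  commands=[
    [0, 24, 30, 0, 0, 0, 0],
    [0, 24, 30, 0, 0, 0, 0],
    [0, 24, 30, 0, 0, 0, 0],
    [0, 24, 30, 0, 0, 0, 0],
    [0, 24, 30, 0, 0, 0, 0],
  ],
)

```text
time: 0.93
tool_pos: [0.3648, -0.2675, 0.231]
orientation: [[0.973, 0.231, -0.0], [0.231, -0.973, 0.0], [-0.0, -0.0, -1.0]]
ft_force: [1.4, -2.0, -0.8]
grip_width: -0.0001
gripper_force: 0.0
```

Request:
send_rows(
  commands=[
    [0, 24, 30, 0, 0, 0, 0],
    [0, 24, 32, 0, 0, 0, 0],
    [0, 15, 36, -4, 0, 0, 0],
    [0, 10, 36, -4, 0, 0, 0],
    [0, 8, 36, -4, 0, 0, 0],
  ],
)

```text
time: 1.35
tool_pos: [0.4456, -0.0974, 0.2189]
orientation: [[0.973, 0.232, -0.0], [0.232, -0.973, 0.0], [-0.0, -0.0, -1.0]]
ft_force: [0.9, -0.2, -0.4]
grip_width: -0.0001
gripper_force: 0.0
```

Request:
send_rows(
  commands=[
    [0, 8, 36, -4, 0, 0, 0],
    [0, 8, 36, -4, 0, 0, 0],
    [0, 8, 36, -4, 0, 0, 0],
    [0, 8, 36, -4, 0, 0, 0],
    [0, 8, 36, -4, 0, 0, 0],
  ],
)

```text
time: 1.77
tool_pos: [0.4849, 0.0826, 0.1988]
orientation: [[0.973, 0.232, -0.0], [0.232, -0.973, -0.0], [-0.0, -0.0, -1.0]]
ft_force: [0.3, -0.2, -0.1]
grip_width: -0.0
gripper_force: 0.0
```

Remaining: 61 mm in x, 260 mm in y, then down to about 120 mm.

Request:
send_rows(
  commands=[
    [0, 10, 36, -4, 0, 0, 0],
    [0, 10, 36, -5, 0, 0, 0],
    [0, 10, 36, -6, 0, 0, 0],
    [0, 10, 36, -8, 0, 0, 0],
    [0, 10, 36, -10, 0, 0, 0],
  ],
)

```text
time: 2.18
tool_pos: [0.5354, 0.2627, 0.166]
orientation: [[0.973, 0.232, 0.0], [0.232, -0.973, 0.0], [0.0, 0.0, -1.0]]
ft_force: [0.6, -1.1, 0.4]
grip_width: 0.0002
gripper_force: 0.0
```

Request:
send_rows(
  commands=[
    [0, 6, 36, -12, 0, 0, 0],
    [0, 5, 30, -14, 0, 0, 0],
    [0, 0, 14, -14, 0, 0, 0],
    [0, 0, 0, -5, 0, 0, 0],
    [0, 0, 0, 0, 0, 0, 0],
  ],
)

```text
time: 2.6
tool_pos: [0.5444, 0.3404, 0.1186]
orientation: [[0.972, 0.233, -0.004], [0.233, -0.972, -0.002], [-0.005, 0.001, -1.0]]
ft_force: [0.4, -0.2, -1.2]
grip_width: -0.0002
gripper_force: 0.0
```

Run:
```python
from h import *
s=cams.grab_frame("scene");t=cams.grab_frame("top");o=r.observe();print(o["time"],o["tool_pos"])
print(proj("scene",o["tool_pos"]),proj("top",o["tool_pos"]))
cv2.imwrite("pics/d1.png",np.hstack([crop(s,250,100,80,85,5),crop(t,215,105,80,85,5)]))
```

```text
2.7 [0.54620444 0.33970003 0.12134581]
[[284.7373392  150.11629651]] [[247.68566656 167.50382185]]
```

View pics/d1.png

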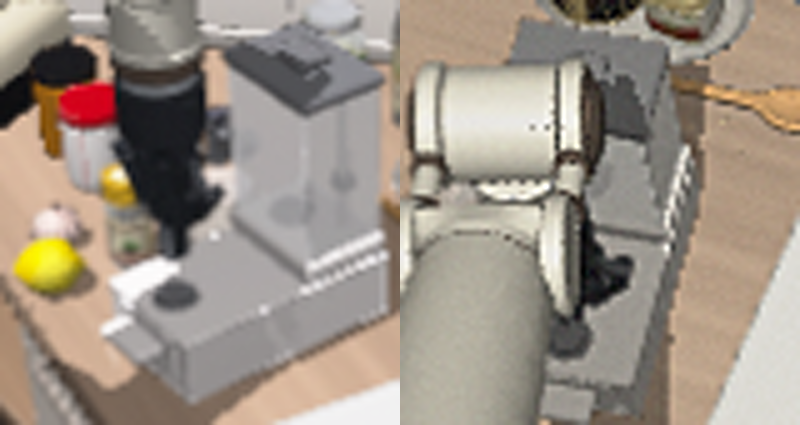

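Fingertip is right above the button (crop (172,255) against (176,292), which agrees with the projection). Going down.

Request:
send_rows(
  commands=[
    [0, 0, 1, -10, 0, 0, 0],
    [0, 0, 1, -10, 0, 0, 0],
    [0, 0, 0, -8, 0, 0, 0],
    [0, 0, 0, -4, 0, 0, 0],
    [0, 0, 0, 0, 0, 0, 0],
  ],
)

```text
time: 3.12
tool_pos: [0.5451, 0.3419, 0.0874]
orientation: [[0.973, 0.231, -0.003], [0.231, -0.973, -0.001], [-0.003, 0.0, -1.0]]
ft_force: [-0.1, -0.4, -1.1]
grip_width: -0.0
gripper_force: 0.0
```

Request:
send_rows(
  commands=[
    [0, 0, 0, -2, 0, 0, 0],
    [0, 0, 0, -2, 0, 0, 0],
    [0, 0, 0, -1, 0, 0, 0],
    [0, 0, 0, -1, 0, 0, 0],
    [0, 0, 0, 0, 0, 0, 0],
  ],
)

```text
time: 3.53
tool_pos: [0.5462, 0.3427, 0.0833]
orientation: [[0.973, 0.232, 0.0], [0.232, -0.973, 0.0], [0.0, -0.0, -1.0]]
ft_force: [-0.7, 0.5, 0.1]
grip_width: -0.0002
gripper_force: 0.0
```

Request:
send_rows(
  commands=[
    [0, 0, 0, -2, 0, 0, 0],
    [0, 0, 0, -2, 0, 0, 0],
    [0, 0, 0, -1, 0, 0, 0],
    [0, 0, 0, 0, 0, 0, 0],
  ],
)

```text
time: 3.87
tool_pos: [0.5466, 0.3429, 0.079]
orientation: [[0.973, 0.232, 0.001], [0.232, -0.973, 0.0], [0.001, -0.0, -1.0]]
ft_force: [-1.2, 0.0, 4.3]
grip_width: 0.0003
gripper_force: 2.1
```

Request:
send_rows(
  commands=[
    [0, 0, 0, -1, 0, 0, 0],
    [0, 0, 0, -1, 0, 0, 0],
    [0, 0, 0, 0, 0, 0, 0],
  ],
)

```text
time: 4.12
tool_pos: [0.5466, 0.3429, 0.0772]
orientation: [[0.973, 0.232, 0.001], [0.232, -0.973, 0.0], [0.001, -0.0, -1.0]]
ft_force: [-2.4, -0.0, 6.3]
grip_width: -0.0
gripper_force: 2.9
```

Request:
send_rows(
  commands=[
    [0, 0, 0, -1, 0, 0, 0],
    [0, 0, 0, -1, 0, 0, 0],
    [0, 0, 0, 0, 0, 0, 0],
    [0, 0, 0, 0, 0, 0, 0],
    [0, 0, 0, 0, 0, 0, 0],
  ],
)

```text
time: 4.53
tool_pos: [0.5465, 0.3428, 0.0745]
orientation: [[0.973, 0.232, 0.001], [0.232, -0.973, 0.0], [0.001, -0.0, -1.0]]
ft_force: [0.4, -0.2, 2.7]
grip_width: 0.0001
gripper_force: 0.9
```

Run:
```python
from h import *
s=cams.grab_frame("scene");o=r.observe();print(o["time"],o["tool_pos"],o["ft_force"])
cv2.imwrite("pics/d2.png",crop(s,230,110,100,85,5))
```

```text
4.5833 [0.5463974  0.34276367 0.07431892] [0.60269445 0.67272893 0.71242856]
```

View pics/d2.png

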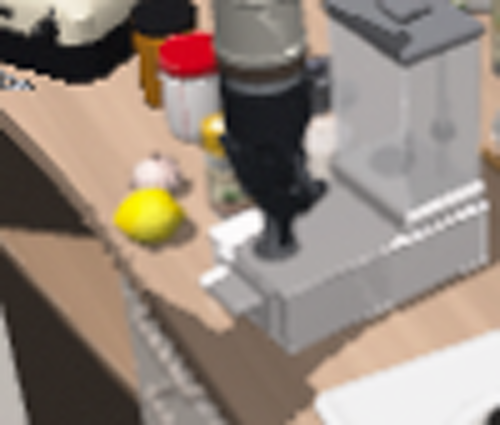

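The caddy doesn't look out yet: lip at crop (230,285). I'll wait a moment and compare frames.

Request:
send_rows(
  commands=[
    [0, 0, 0, 0, 0, 0, 0],
    [0, 0, 0, 0, 0, 0, 0],
    [0, 0, 0, 0, 0, 0, 0],
  ],
)

```text
time: 4.83
tool_pos: [0.5464, 0.3428, 0.0746]
orientation: [[0.973, 0.232, 0.0], [0.232, -0.973, 0.0], [0.001, -0.0, -1.0]]
ft_force: [-0.8, 0.1, 3.9]
grip_width: -0.0001
gripper_force: 1.8
```

Run:
```python
from h import *
a=cv2.imread("pics/d2.png")
s=cams.grab_frame("scene");o=r.observe();print(o["time"],o["tool_pos"],o["ft_force"])
b=crop(s,230,110,100,85,5);d=cv2.absdiff(a,b).max(2)>40;ys,xs=np.nonzero(d);print(d.sum(),xs.min() if len(xs) else 0,xs.max() if len(xs) else 0,ys.min() if len(ys) else 0,ys.max() if len(ys) else 0)
cv2.imwrite("pics/d3.png",b)
```

```text
4.8833 [0.54639815 0.3427399  0.07460557] [0.11017286 0.46285362 3.2155812 ]
5444 151 279 248 357
```

The caddy has moved out. Raising the arm and heading for the cartridge, with a look on the way.

Request:
send_rows(
  commands=[
    [0, 0, 0, 15, 0, 0, 0],
    [0, 0, 0, 25, 0, 0, 0],
    [0, 0, -10, 30, 0, 0, 0],
    [50, 0, -30, 15, 0, 0, 0],
    [100, -2, -36, 0, 0, 0, 0],
  ],
)

```text
time: 5.3
tool_pos: [0.5464, 0.2678, 0.1637]
orientation: [[0.972, 0.235, 0.008], [0.235, -0.972, 0.002], [0.008, -0.0, -1.0]]
ft_force: [1.4, -0.8, 0.7]
grip_width: 0.0232
gripper_force: 0.0
```

Request:
send_rows(
  commands=[
    [100, -3, -36, 0, 0, 0, 0],
    [100, -3, -36, 0, 0, 0, 0],
    [100, -3, -36, 0, 0, 0, 0],
    [100, -3, -36, 0, 0, 0, 0],
    [100, -3, -36, 0, 0, 0, 0],
  ],
)

```text
time: 5.72
tool_pos: [0.528, 0.0851, 0.1586]
orientation: [[0.973, 0.232, -0.002], [0.232, -0.973, 0.0], [-0.001, -0.0, -1.0]]
ft_force: [0.9, -1.5, -0.0]
grip_width: 0.0831
gripper_force: 0.0
```

Request:
send_rows(
  commands=[
    [100, -3, -36, 0, 0, 0, 0],
    [100, -3, -36, 0, 0, 0, 0],
    [100, -3, -36, 0, 0, 0, 0],
    [100, -3, -36, 0, 0, 0, 0],
    [100, -3, -36, 0, 0, 0, 0],
  ],
)

```text
time: 6.13
tool_pos: [0.5131, -0.0948, 0.1586]
orientation: [[0.973, 0.232, -0.001], [0.232, -0.973, 0.001], [-0.001, -0.001, -1.0]]
ft_force: [1.4, -0.8, 0.7]
grip_width: 0.0856
gripper_force: 0.0
```

Run:
```python
from h import *
s=cams.grab_frame("scene");t=cams.grab_frame("top");o=r.observe();print(o["time"],o["tool_pos"])
cv2.imwrite("pics/s4.png",s);cv2.imwrite("pics/t4.png",t)
cv2.imwrite("pics/d4.png",np.hstack([crop(s,245,105,80,100,5),crop(t,210,110,80,100,5)]))
```

```text
6.2333 [ 0.51338692 -0.097821    0.15890875]
```

View pics/d4.png

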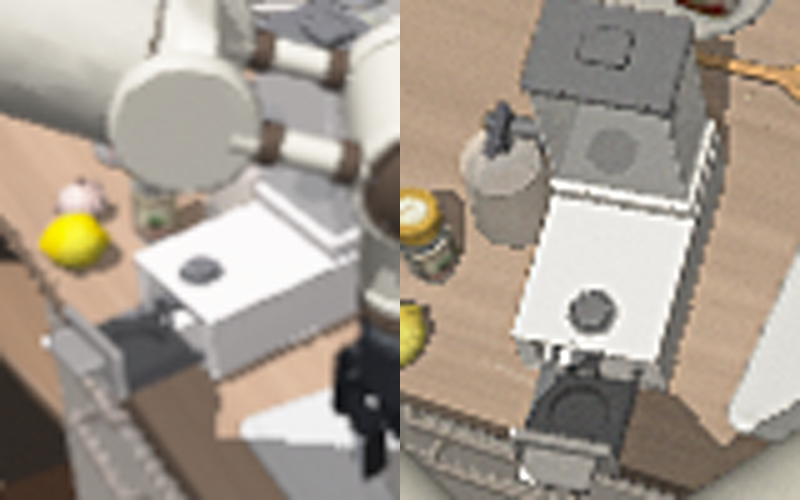

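The caddy is fully out with its pocket visible (top crop about (580,408)), and the release is back up. I'll measure the pocket and the cartridge.

Run:
```python
from h import *
s=cv2.imread("pics/s4.png");t=cv2.imread("pics/t4.png")
f=lambda c,o:(np.array(c)+.5)/5-.5+o
T=np.array([210,110])
P=onz("top",f((179,408),T),.031);R=onz("top",f((192,311),T),.081);v=R-P
print("pocket",P,"release",R,np.linalg.norm(v[:2]),np.degrees(np.arctan2(v[1],v[0])))
# lip/panel corners top view: panel top edge
g=cv2.cvtColor(t,cv2.COLOR_BGR2GRAY)
np.set_printoptions(linewidth=200)
print(g[184:204,230:258])
# cartridge white blob
for n,im,x,y,w in(("scene",s,365,300,34),("top",t,415,236,30)):
    h=cv2.cvtColor(im[y:y+w,x:x+w],cv2.COLOR_BGR2HSV);m=((h[...,1]<40)&(h[...,2]>110)).astype(np.uint8)
    c=max(cv2.findContours(m,0,2)[0],key=cv2.contourArea,default=None)
    if c is not None: print(n,cv2.boundingRect(c),cv2.minEnclosingCircle(c),x,y)
```

```text
pocket [0.4785508  0.33480435 0.031     ] release [0.54465041 0.34388739 0.081     ] 0.06672075520770647 7.824263992810684
[[164 178 176 163 166 164 163 165 119 128 130 124 124  70  49  91 127 109 100  53 141 160 161 155 160 156 109  61]
 [163 165 169 178 181 170 171 150 119 126 130  72  76  74  69  62  81  77  75  46  85 116 135 135 161 158 128  85]
 [159 159 161 166 165 176 183 133 123 131 127  68  75  82  83  75  74  79  78  76  73  69  68  66  75  87  65  76]
 [161 161 157 155 161 164 171 136 126 127  73  75  78  59  63  56  58  51  62  72  80  82  79  80  75  74  65  83]
 [163 161 165 164 161 163 156 123 125  70  78  76  56  49  63  66  65  59  59  52  74  82  76  78  75  78  61  72]
 [163 161 167 164 164 165 155 120  72  77  73  48  60  71  83  84  84  84  82  72  62  72  76  79  81  77  59  95]
 [159 160 159 159 168 169 135  70  74  78  55  60  82  81  80  78  79  83  80  75  69  66  83  83  74  74  57  95]
 [164 164 161 162 167 172 120  72  79  74  48  82  80  80  72  78  81  79  79  81  78  67  80  76  81  69  70 102]
 [163 165 164 165 169 157  62  71  81  74  64  81  76  82
[... 775 characters left out ...]
26 106 101  95  90 108 117 142 152 149 157 161 167 173 169 147  82  60  73 105 101 100]
 [142 150 147  81  92 166 160 164 166 164 139 131 113 103  88 100 108 113 138 153 164 155  81  59  92 102 110 104]
 [105 130 155  64 112 166 158 152 157 159 162 156 162 161 165 154 138 121 112  86  85  99 105  58 106 108 105 102]
 [117  99 108 106 112 158 155 151 150 154 156 154 159 154 158 157 157 165 156  82  97  97 114  91 102 105 100 103]
 [124 126 122 108 189 147 150 154 158 153 153 152 161 160 153 157 154 158 140  78  97  99 105  89  61  78  97 105]]
scene (7, 7, 17, 20) ((14.5, 16.394737243652344), 9.721781730651855) 365 300
top (9, 9, 12, 13) ((13.714285850524902, 15.0), 6.585489273071289) 415 236
```

Request:
send_rows(
  commands=[
    [100, -2, -36, 0, 0, 0, 0],
    [100, -2, -36, 0, 0, 0, 0],
    [100, -2, -36, 0, 0, 0, 0],
    [100, -2, -36, 0, 0, 0, 0],
    [100, -2, -36, 0, 0, 0, 0],
  ],
)

```text
time: 6.65
tool_pos: [0.5037, -0.2739, 0.1586]
orientation: [[0.973, 0.232, -0.001], [0.232, -0.973, 0.001], [-0.001, -0.001, -1.0]]
ft_force: [0.2, -0.3, -0.1]
grip_width: 0.0854
gripper_force: 0.0
```

Request:
send_rows(
  commands=[
    [100, -3, -36, 0, 0, 0, 0],
    [100, -3, -36, 0, 0, 0, 0],
    [100, -3, -36, 0, 0, 0, 0],
    [100, -3, -36, -10, 0, 0, 0],
    [100, -2, -30, -20, 0, 0, 0],
  ],
)

```text
time: 7.07
tool_pos: [0.491, -0.4505, 0.1314]
orientation: [[0.973, 0.231, 0.003], [0.231, -0.973, -0.004], [0.002, 0.005, -1.0]]
ft_force: [0.1, -0.9, 0.3]
grip_width: 0.0855
gripper_force: 0.0
```

Request:
send_rows(
  commands=[
    [100, 0, 0, -15, 0, 0, 0],
    [100, 0, 0, -10, 0, 0, 0],
    [100, 0, 0, -5, 0, 0, 0],
    [100, 0, 0, 0, 0, 0, 0],
  ],
)

```text
time: 7.4
tool_pos: [0.4899, -0.4451, 0.0974]
orientation: [[0.973, 0.233, -0.002], [0.233, -0.972, 0.003], [-0.001, -0.004, -1.0]]
ft_force: [0.2, 1.5, 0.9]
grip_width: 0.0851
gripper_force: 0.0
```

Run:
```python
from h import *
s=cams.grab_frame("scene");t=cams.grab_frame("top");o=r.observe();print(o["time"],o["tool_pos"],o["ft_force"])
print(proj("scene",o["tool_pos"]),proj("top",o["tool_pos"]))
cv2.imwrite("pics/d5.png",np.hstack([crop(s,345,270,80,80,5),crop(t,390,210,80,80,5)]))
```

```text
7.5 [ 0.4909015  -0.44638017  0.09994696] [ 1.06966274 -0.13473906  1.18974397]
[[381.53758795 300.45230074]] [[430.84910306 245.10281034]]
```

View pics/d5.png

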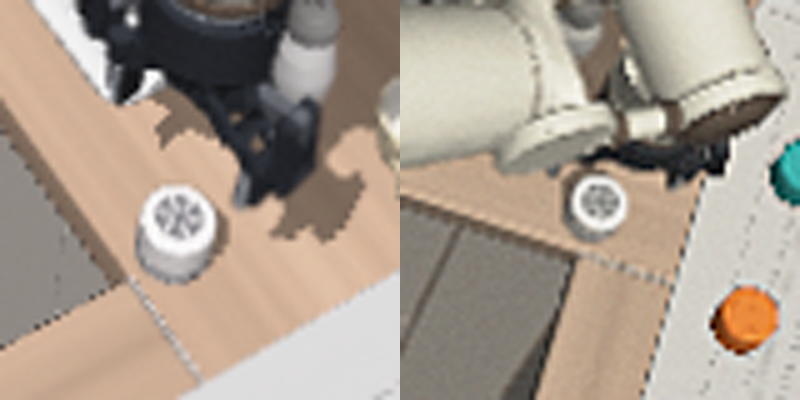

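The cartridge stands free at scene crop (179,213), with the fingers straddling it. I'll shift 6 mm in -y and descend to TCP z of about 19 mm.

Request:
send_rows(
  commands=[
    [100, 0, -6, -10, 0, 0, 0],
    [100, 0, 0, -20, 0, 0, 0],
    [100, 0, 0, -20, 0, 0, 0],
    [100, 0, 0, -15, 0, 0, 0],
    [100, 0, 0, -10, 0, 0, 0],
  ],
)

```text
time: 7.92
tool_pos: [0.4898, -0.4526, 0.0224]
orientation: [[0.973, 0.232, -0.001], [0.232, -0.973, 0.001], [-0.001, -0.002, -1.0]]
ft_force: [0.4, 0.0, -0.4]
grip_width: 0.0854
gripper_force: 0.0
```

Request:
send_rows(
  commands=[
    [100, 0, 0, -6, 0, 0, 0],
    [100, 0, 0, 0, 0, 0, 0],
    [100, 0, 0, 0, 0, 0, 0],
  ],
)

```text
time: 8.17
tool_pos: [0.4905, -0.4537, 0.0188]
orientation: [[0.973, 0.232, 0.0], [0.232, -0.973, -0.001], [0.0, 0.001, -1.0]]
ft_force: [-0.7, -0.2, -0.2]
grip_width: 0.0855
gripper_force: 0.0
```

Request:
send_rows(
  commands=[
    [70, 0, 0, 0, 0, 0, 0],
    [60, 0, 0, 0, 0, 0, 0],
    [50, 0, 0, 0, 0, 0, 0],
    [40, 0, 0, 0, 0, 0, 0],
    [40, 0, 0, 0, 0, 0, 0],
  ],
)

```text
time: 8.58
tool_pos: [0.4909, -0.4542, 0.0198]
orientation: [[0.973, 0.232, 0.002], [0.232, -0.973, -0.002], [0.001, 0.002, -1.0]]
ft_force: [0.3, 0.4, 5.8]
grip_width: 0.0435
gripper_force: 61.5
```

Request:
send_rows(
  commands=[
    [40, 0, 0, 0, 0, 0, 0],
    [40, 0, 0, 0, 0, 0, 0],
    [40, 0, 0, 0, 0, 0, 0],
  ],
)

```text
time: 8.83
tool_pos: [0.4909, -0.4542, 0.0198]
orientation: [[0.973, 0.232, 0.002], [0.232, -0.973, -0.002], [0.001, 0.002, -1.0]]
ft_force: [0.2, 0.6, 6.8]
grip_width: 0.0436
gripper_force: 61.6
```

Gripped. Lifting and carrying it to the caddy.

Request:
send_rows(
  commands=[
    [40, 0, 0, 10, 0, 0, 0],
    [40, 0, 0, 25, 0, 0, 0],
    [40, 0, 5, 35, 0, 0, 0],
    [40, 0, 20, 35, 0, 0, 0],
    [40, 0, 30, 25, 0, 0, 0],
  ],
)

```text
time: 9.25
tool_pos: [0.4904, -0.4005, 0.152]
orientation: [[0.973, 0.229, 0.003], [0.229, -0.973, -0.004], [0.002, 0.005, -1.0]]
ft_force: [0.4, 0.6, 0.1]
grip_width: 0.0435
gripper_force: 61.4
```

Request:
send_rows(
  commands=[
    [40, -1, 34, 0, 0, 0, 0],
    [40, -1, 34, 0, 0, 0, 0],
    [40, -1, 34, 0, 0, 0, 0],
    [40, -1, 34, 0, 0, 0, 0],
    [40, -1, 34, 0, 0, 0, 0],
  ],
)

```text
time: 9.67
tool_pos: [0.4845, -0.2265, 0.1484]
orientation: [[0.973, 0.231, -0.0], [0.231, -0.973, 0.0], [-0.0, -0.0, -1.0]]
ft_force: [0.9, 0.8, -1.6]
grip_width: 0.0435
gripper_force: 61.3
```

Request:
send_rows(
  commands=[
    [40, -1, 34, 0, 0, 0, 0],
    [40, -1, 34, 0, 0, 0, 0],
    [40, -1, 34, 0, 0, 0, 0],
    [40, -1, 34, 0, 0, 0, 0],
    [40, -1, 34, 0, 0, 0, 0],
  ],
)

```text
time: 10.08
tool_pos: [0.4795, -0.0567, 0.1485]
orientation: [[0.973, 0.231, -0.0], [0.231, -0.973, 0.0], [-0.0, -0.0, -1.0]]
ft_force: [0.9, 0.2, -1.5]
grip_width: 0.0437
gripper_force: 61.3
```

Request:
send_rows(
  commands=[
    [40, -1, 34, 0, 0, 0, 0],
    [40, -1, 34, 0, 0, 0, 0],
    [40, -1, 34, 0, 0, 0, 0],
    [40, -1, 34, 0, 0, 0, 0],
    [40, -1, 34, 0, 0, 0, 0],
  ],
)

```text
time: 10.5
tool_pos: [0.4745, 0.1133, 0.1485]
orientation: [[0.973, 0.232, -0.0], [0.232, -0.973, -0.0], [-0.0, 0.0, -1.0]]
ft_force: [1.4, -0.4, 0.3]
grip_width: 0.043
gripper_force: 61.3
```

Request:
send_rows(
  commands=[
    [40, 0, 34, 0, 0, 0, 0],
    [40, 0, 34, 0, 0, 0, 0],
    [40, 0, 34, -5, 0, 0, 0],
    [40, 0, 34, -8, 0, 0, 0],
    [40, 0, 34, -10, 0, 0, 0],
  ],
)

```text
time: 10.92
tool_pos: [0.4752, 0.2835, 0.1259]
orientation: [[0.973, 0.232, 0.001], [0.232, -0.973, 0.0], [0.002, -0.0, -1.0]]
ft_force: [1.4, -0.8, -0.4]
grip_width: 0.0432
gripper_force: 61.3
```

Request:
send_rows(
  commands=[
    [40, 0, 30, -12, 0, 0, 0],
    [40, 0, 14, -10, 0, 0, 0],
    [40, 0, 1, -6, 0, 0, 0],
    [40, 0, 0, 0, 0, 0, 0],
    [40, 0, 0, 0, 0, 0, 0],
  ],
)

```text
time: 11.33
tool_pos: [0.4749, 0.3258, 0.0971]
orientation: [[0.973, 0.231, -0.001], [0.231, -0.973, -0.001], [-0.001, 0.001, -1.0]]
ft_force: [0.2, -0.5, -0.5]
grip_width: 0.0434
gripper_force: 61.4
```

Run:
```python
from h import *
s=cams.grab_frame("scene");t=cams.grab_frame("top");o=r.observe();print(o["time"],o["tool_pos"])
c=o["tool_pos"]
print(proj("scene",[c+[0,0,.024],c+[0,0,-.020]]),proj("top",[c+[0,0,.024]]))
print(proj("scene",[.475,.332,.031]),"expected pocket")
cv2.imwrite("pics/d6.png",np.hstack([crop(s,220,110,80,85,5),crop(t,210,130,80,85,5)]))
```

```text
11.4333 [0.47579948 0.32572588 0.0980766 ]
[[270.75963569 156.49598203]
 [271.8224058  164.88064447]] [[243.85334665 183.48976542]]
[[272.18592982 172.77699973]] expected pocket
```

View pics/d6.png

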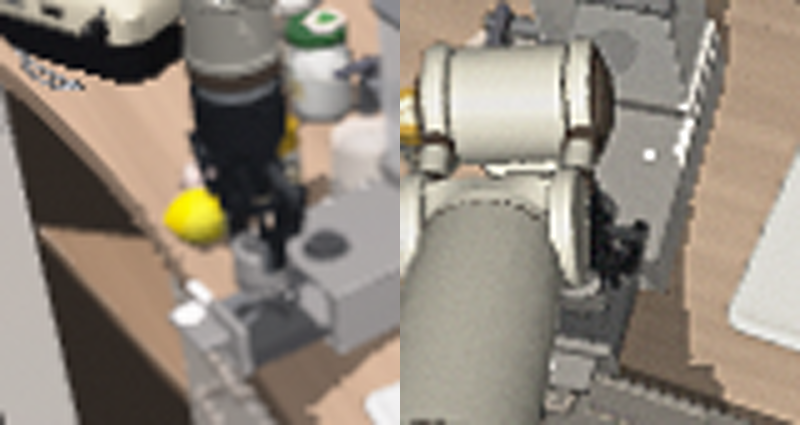

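Cartridge held upright above the pocket, at scene crop (256,265). I'll correct y by +6 mm and lower it to the rim.

Request:
send_rows(
  commands=[
    [40, -1, 4, -6, 0, 0, 0],
    [40, 0, 2, -10, 0, 0, 0],
    [40, 0, 0, -14, 0, 0, 0],
    [40, 0, 0, -9, 0, 0, 0],
    [40, 0, 0, -4, 0, 0, 0],
  ],
)

```text
time: 11.85
tool_pos: [0.475, 0.3327, 0.0552]
orientation: [[0.973, 0.232, 0.001], [0.232, -0.973, -0.0], [0.001, 0.0, -1.0]]
ft_force: [-4.0, -3.1, 25.1]
grip_width: 0.0434
gripper_force: 64.0
```

Request:
send_rows(
  commands=[
    [40, 0, 0, -1, 0, 0, 0],
    [40, 0, 0, 0, 0, 0, 0],
    [40, 0, 0, 0, 0, 0, 0],
  ],
)

```text
time: 12.1
tool_pos: [0.4756, 0.3328, 0.0555]
orientation: [[0.973, 0.232, 0.002], [0.232, -0.973, 0.0], [0.002, 0.001, -1.0]]
ft_force: [-2.5, -2.2, 13.7]
grip_width: 0.0435
gripper_force: 62.8
```

Run:
```python
from h import *
s=cams.grab_frame("scene");o=r.observe();print(o["time"],o["tool_pos"],o["ft_force"])
c=o["tool_pos"];print((proj("scene",[c+[0,0,.024],c+[0,0,-.020],[.475,.332,.031]])-[240,135])*14+6.5)
cv2.imwrite("pics/d7.png",crop(s,240,135,55,42,14))
```

```text
12.15 [0.4756399  0.33276402 0.05552179] [-2.69645668 -3.29349731 13.39780004]
[[442.05768409 408.9734657 ]
 [456.57493496 522.02663142]
 [457.10301744 535.37799619]]
```

View pics/d7.png

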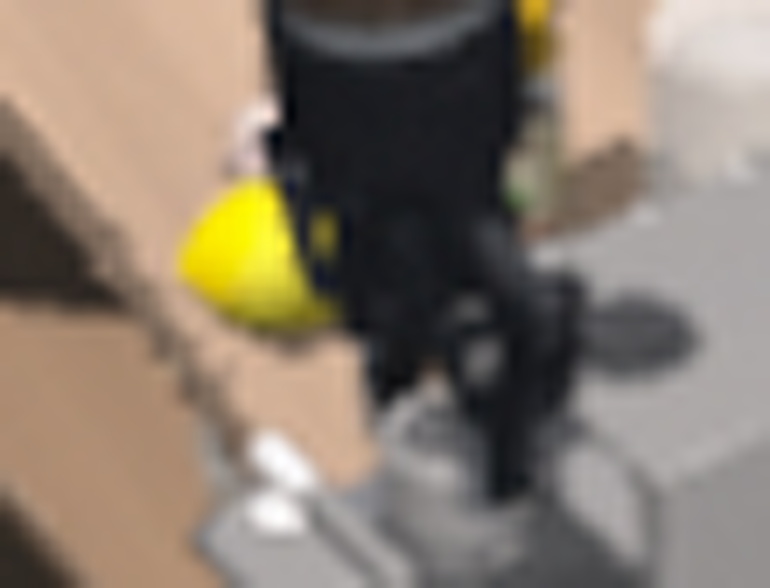

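It touches the rim at TCP z of about 55 mm: the cartridge hangs about 5 mm lower in the grip than I assumed. The side force points to -x, -y, so I'll ease up, shift that way and probe.

Request:
send_rows(
  commands=[
    [40, 0, 0, 2, 0, 0, 0],
    [40, -1, -2, 0, 0, 0, 0],
    [40, 0, 0, 0, 0, 0, 0],
    [40, 0, 0, 0, 0, 0, 0],
  ],
)

```text
time: 12.48
tool_pos: [0.4742, 0.3312, 0.0562]
orientation: [[0.973, 0.231, 0.002], [0.231, -0.973, 0.002], [0.003, -0.001, -1.0]]
ft_force: [0.0, 1.6, 5.0]
grip_width: 0.0433
gripper_force: 62.0
```

Request:
send_rows(
  commands=[
    [40, 0, 0, -1, 0, 0, 0],
    [40, 0, 0, -1, 0, 0, 0],
    [40, 0, 0, 0, 0, 0, 0],
    [40, 0, 0, 0, 0, 0, 0],
  ],
)

```text
time: 12.82
tool_pos: [0.4748, 0.3315, 0.0559]
orientation: [[0.973, 0.232, 0.003], [0.232, -0.973, 0.002], [0.004, -0.001, -1.0]]
ft_force: [-3.3, 0.5, 15.6]
grip_width: 0.0436
gripper_force: 63.0
```

Run:
```python
from plant import r
o=r.observe();print(o["tool_pos"],o["ft_force"],o["wrist_torque"])
```

```text
[0.47482398 0.33150902 0.05586044] [-3.2505731   0.52072395 15.56090131] [-0.23516287  0.46443656 -0.03576372]
```

Request:
send_rows(
  commands=[
    [40, 0, 0, 2, 0, 0, 0],
    [40, -2, 0.5, 0, 0, 0, 0],
    [40, 0, 0, 0, 0, 0, 0],
    [40, 0, 0, -1, 0, 0, 0],
    [40, 0, 0, -1, 0, 0, 0],
  ],
)

```text
time: 13.23
tool_pos: [0.4734, 0.3314, 0.0556]
orientation: [[0.973, 0.232, 0.005], [0.232, -0.973, 0.001], [0.005, 0.0, -1.0]]
ft_force: [-1.6, -2.7, 19.8]
grip_width: 0.0434
gripper_force: 63.4
```

Request:
send_rows(
  commands=[
    [40, 0, 0, 0, 0, 0, 0],
    [40, 0, 0, 0, 0, 0, 0],
  ],
)

```text
time: 13.4
tool_pos: [0.4733, 0.3314, 0.0557]
orientation: [[0.973, 0.232, 0.004], [0.232, -0.973, 0.001], [0.004, 0.0, -1.0]]
ft_force: [0.3, -1.6, 16.0]
grip_width: 0.0438
gripper_force: 63.0
```

Run:
```python
from plant import r
o=r.observe();print(o["tool_pos"],o["ft_force"],o["wrist_torque"])
```

```text
[0.47330237 0.33143568 0.05572815] [ 0.3325291  -1.57174199 16.03422965] [-0.5867711   0.00911971 -0.02360272]
```

Using a wrist-to-tip lever of about 0.18 m, the moments put the contact on the -y side, with x near 0.474. So the pocket lies further towards +y.

Request:
send_rows(
  commands=[
    [40, 0, 0, 2, 0, 0, 0],
    [40, 0.5, 3, 0, 0, 0, 0],
    [40, 0, 0, 0, 0, 0, 0],
    [40, 0, 0, -1, 0, 0, 0],
    [40, 0, 0, -1, 0, 0, 0],
  ],
)

```text
time: 13.82
tool_pos: [0.4716, 0.3347, 0.0531]
orientation: [[0.973, 0.231, 0.0], [0.231, -0.973, 0.001], [0.0, -0.001, -1.0]]
ft_force: [1.8, 2.9, 4.3]
grip_width: 0.0437
gripper_force: 61.9
```

Request:
send_rows(
  commands=[
    [40, 0, 0, 0, 0, 0, 0],
    [40, 0, 0, 0, 0, 0, 0],
  ],
)

```text
time: 13.98
tool_pos: [0.4715, 0.3347, 0.0532]
orientation: [[0.973, 0.232, -0.0], [0.232, -0.973, 0.001], [0.0, -0.001, -1.0]]
ft_force: [0.4, 3.3, 3.1]
grip_width: 0.0434
gripper_force: 61.7
```

```bash
cat > w.py <<'E'
from plant import r
o=r.observe();print(o["time"],o["tool_pos"].round(4),o["ft_force"].round(1),o["wrist_torque"].round(3))
f,t=o["ft_force"],o["wrist_torque"]
for L in(.15,.185,.22): print(L,"contact mm",1e3*(-L*f[0]-t[1])/f[2],1e3*(t[0]-L*f[1])/f[2])
E
python3 w.py
```

```text
13.9833 [0.4715 0.3347 0.0532] [0.4 3.3 3.1] [ 0.702 -0.014 -0.009]
0.15 contact mm -12.953314635477799 66.57870399649933
0.185 contact mm -17.01986604961501 29.71650555083992
0.22 contact mm -21.086417463752223 -7.145692894819483
```

It has dropped into the mouth; the wall now pushes towards +y. Following that and lowering.

Request:
send_rows(
  commands=[
    [40, 0, 0.5, -1, 0, 0, 0],
    [40, 0, 0, -1, 0, 0, 0],
    [40, 0, 0, -1, 0, 0, 0],
    [40, 0, 0, -1, 0, 0, 0],
    [40, 0, 0, 0, 0, 0, 0],
  ],
)

```text
time: 14.4
tool_pos: [0.4719, 0.3354, 0.0492]
orientation: [[0.973, 0.231, 0.001], [0.231, -0.973, 0.002], [0.001, -0.001, -1.0]]
ft_force: [1.6, 7.1, 2.1]
grip_width: 0.0435
gripper_force: 61.7
```

```bash
python3 w.py
```

```text
14.4 [0.4719 0.3354 0.0492] [1.6 7.1 2.1] [ 1.13  -0.247 -0.019]
0.15 contact mm 6.098212099733592 28.193936838630556
0.185 contact mm -19.86312595294163 -90.54871558997607
0.22 contact mm -45.824464005616825 -209.2913680185828
```

Going in. Relieving y by +1.5 mm and x by +0.5 mm, then lowering on.

Request:
send_rows(
  commands=[
    [40, 0.5, 1, 0, 0, 0, 0],
    [40, 0, 0.5, -1, 0, 0, 0],
    [40, 0, 0, -1.5, 0, 0, 0],
    [40, 0, 0, -1.5, 0, 0, 0],
    [40, 0, 0, 0, 0, 0, 0],
  ],
)

```text
time: 14.82
tool_pos: [0.4718, 0.3359, 0.0446]
orientation: [[0.973, 0.232, -0.001], [0.232, -0.973, -0.0], [-0.001, 0.0, -1.0]]
ft_force: [0.3, 2.0, -1.3]
grip_width: 0.0434
gripper_force: 61.4
```

```bash
python3 w.py
```

```text
14.8167 [0.4718 0.3359 0.0446] [ 0.3  2.  -1.3] [ 0.399 -0.179  0.035]
0.15 contact mm -104.67180353997237 -77.57079922830425
0.185 contact mm -97.74145538432116 -25.98193912824182
0.22 contact mm -90.81110722866995 25.60692097182057
```

Request:
send_rows(
  commands=[
    [40, 0, 0.5, -1, 0, 0, 0],
    [40, 0, 0, -1, 0, 0, 0],
    [40, 0, 0, -1, 0, 0, 0],
    [40, 0, 0, 0, 0, 0, 0],
  ],
)

```text
time: 15.15
tool_pos: [0.4717, 0.3362, 0.0417]
orientation: [[0.973, 0.232, -0.001], [0.232, -0.973, -0.001], [-0.001, 0.001, -1.0]]
ft_force: [-0.6, -0.2, -0.4]
grip_width: 0.0437
gripper_force: 61.4
```

Request:
send_rows(
  commands=[
    [40, 0, 0, -1, 0, 0, 0],
    [40, 0, 0, -0.5, 0, 0, 0],
    [40, 0, 0, 0, 0, 0, 0],
  ],
)

```text
time: 15.4
tool_pos: [0.4718, 0.3364, 0.0405]
orientation: [[0.973, 0.232, -0.001], [0.232, -0.973, -0.001], [-0.001, 0.0, -1.0]]
ft_force: [0.2, -0.0, -0.7]
grip_width: 0.0435
gripper_force: 61.5
```

Request:
send_rows(
  commands=[
    [40, 0, 0, -1, 0, 0, 0],
    [40, 0, 0, -0.5, 0, 0, 0],
    [40, 0, 0, 0, 0, 0, 0],
  ],
)

```text
time: 15.65
tool_pos: [0.4722, 0.3366, 0.0403]
orientation: [[0.973, 0.232, -0.0], [0.232, -0.973, -0.001], [-0.0, 0.0, -1.0]]
ft_force: [-4.7, -2.0, 7.0]
grip_width: 0.0435
gripper_force: 62.3
```

Seated: floor contact at TCP z = 40.3 mm, 15.3 mm below the rim contact. Releasing.

Request:
send_rows(
  commands=[
    [45, 0, 0, 0.5, 0, 0, 0],
    [55, 0, 0, 0, 0, 0, 0],
    [65, 0, 0, 0, 0, 0, 0],
    [75, 0, 0, 0, 0, 0, 0],
    [80, 0, 0, 0, 0, 0, 0],
  ],
)

```text
time: 16.07
tool_pos: [0.4722, 0.3367, 0.0397]
orientation: [[0.973, 0.232, -0.0], [0.232, -0.973, 0.0], [-0.0, -0.0, -1.0]]
ft_force: [-0.3, 0.0, 0.2]
grip_width: 0.0681
gripper_force: 0.0
```

Request:
send_rows(
  commands=[
    [80, 0, 0, 5, 0, 0, 0],
    [80, 0, 0, 15, 0, 0, 0],
    [80, 0, 0, 25, 0, 0, 0],
    [80, 0, 0, 30, 0, 0, 0],
    [50, -10, 0, 30, 0, 0, 0],
  ],
)

```text
time: 16.48
tool_pos: [0.463, 0.3363, 0.1461]
orientation: [[0.973, 0.231, 0.001], [0.231, -0.973, -0.0], [0.0, 0.0, -1.0]]
ft_force: [0.3, 0.7, 1.1]
grip_width: 0.0578
gripper_force: 0.0
```

Request:
send_rows(
  commands=[
    [0, -30, -4, 5, 0, 0, -0.04],
    [0, -30, -4, 0, 0, 0, -0.045],
    [0, -28, -6, 0, 0, 0, 0],
    [0, -12, -2, 0, 0, 0, 0],
    [0, 0, 0, 0, 0, 0, 0],
  ],
)

```text
time: 16.9
tool_pos: [0.3597, 0.3204, 0.1498]
orientation: [[0.989, 0.15, -0.001], [0.15, -0.989, -0.0], [-0.001, 0.0, -1.0]]
ft_force: [0.2, -0.4, -0.3]
grip_width: 0.0003
gripper_force: 0.0
```

Run:
```python
from h import *
s=cams.grab_frame("scene");t=cams.grab_frame("top");o=r.observe();print(o["time"],o["tool_pos"])
print((proj("scene",[[.398,.325,.046]])-[220,115])*5+2,(proj("top",[[.398,.325,.046]])-[205,130])*5+2+[400,0])
cv2.imwrite("pics/d8.png",np.hstack([crop(s,220,115,80,90,5),crop(t,205,130,80,90,5)]))
```

```text
17.0 [0.36262634 0.32085453 0.15035821]
[[180.84853492 309.55862298]] [[572.94954249 390.14088958]]
```

View pics/d8.png

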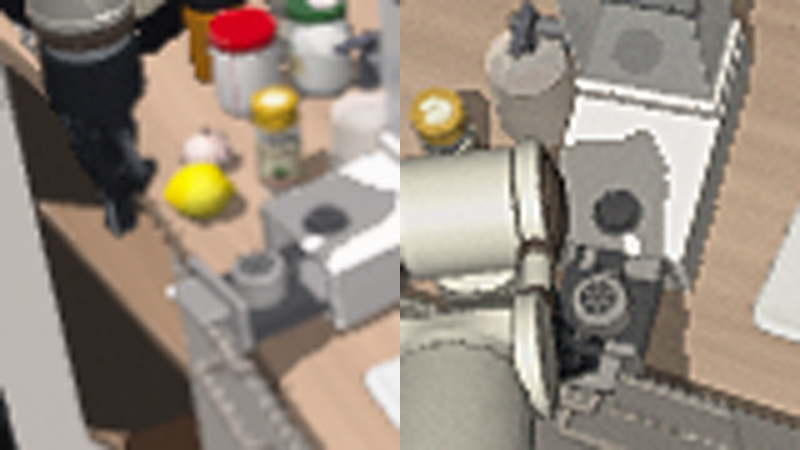

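The cartridge stands upright in the pocket (scene crop (258,275), top crop (600,298)), and the lip is where predicted. That was my 11th picture, one over the 10-view limit, so I'll use only numbers from here on. Lowering the shut fingers in front of the lip.

Request:
send_rows(
  commands=[
    [0, 0, -1, -30, 0, 0, 0],
    [0, 0, 0, -35, 0, 0, 0],
    [0, 0, 0, -30, 0, 0, 0],
    [0, 0, 0, -15, 0, 0, 0],
    [0, 0, 0, -4, 0, 0, 0],
  ],
)

```text
time: 17.42
tool_pos: [0.3611, 0.3185, 0.0326]
orientation: [[0.989, 0.147, -0.005], [0.147, -0.989, -0.003], [-0.005, 0.002, -1.0]]
ft_force: [-0.0, 0.5, -1.2]
grip_width: 0.0002
gripper_force: 0.0
```

Request:
send_rows(
  commands=[
    [0, 4, 0.5, 0, 0, 0, 0],
    [0, 4, 0.5, 0, 0, 0, 0],
    [0, 3, 0.5, 0, 0, 0, 0],
    [0, 2, 0.5, 0, 0, 0, 0],
    [0, 0, 0, 0, 0, 0, 0],
  ],
)

```text
time: 17.83
tool_pos: [0.3769, 0.3223, 0.0372]
orientation: [[0.989, 0.148, 0.003], [0.148, -0.989, 0.001], [0.003, -0.001, -1.0]]
ft_force: [0.1, -0.3, 0.9]
grip_width: -0.0001
gripper_force: 0.0
```

Request:
send_rows(
  commands=[
    [0, 2, 0.3, 0, 0, 0, 0],
    [0, 2, 0.3, 0, 0, 0, 0],
    [0, 2, 0.3, 0, 0, 0, 0],
    [0, 2, 0.3, 0, 0, 0, 0],
    [0, 2, 0.3, 0, 0, 0, 0],
  ],
)

```text
time: 18.25
tool_pos: [0.3853, 0.3232, 0.0358]
orientation: [[0.989, 0.148, -0.0], [0.148, -0.989, -0.0], [-0.0, -0.0, -1.0]]
ft_force: [0.1, 0.5, 0.4]
grip_width: -0.0
gripper_force: 0.0
```

Request:
send_rows(
  commands=[
    [0, 2, 0.3, 0, 0, 0, 0],
    [0, 2, 0.3, 0, 0, 0, 0],
    [0, 2, 0.3, 0, 0, 0, 0],
    [0, 2, 0.3, 0, 0, 0, 0],
    [0, 2, 0.3, 0, 0, 0, 0],
  ],
)

```text
time: 18.67
tool_pos: [0.3944, 0.3245, 0.0356]
orientation: [[0.989, 0.148, -0.002], [0.148, -0.989, -0.001], [-0.002, 0.0, -1.0]]
ft_force: [-4.9, -0.6, 3.6]
grip_width: 0.0002
gripper_force: 2.5
```

Request:
send_rows(
  commands=[
    [0, 2, 0.3, 0, 0, 0, 0],
    [0, 2, 0.3, 0, 0, 0, 0],
    [0, 2, 0.3, 0, 0, 0, 0],
    [0, 2, 0.3, 0, 0, 0, 0],
    [0, 2, 0.3, 0, 0, 0, 0],
  ],
)

```text
time: 19.08
tool_pos: [0.4045, 0.3261, 0.0355]
orientation: [[0.989, 0.148, -0.002], [0.148, -0.989, -0.0], [-0.002, 0.0, -1.0]]
ft_force: [-4.9, -1.1, 3.6]
grip_width: 0.0001
gripper_force: 2.6
```

Pushing smoothly with about 5 N at 24 mm/s.

Request:
send_rows(
  commands=[
    [0, 2.5, 0.4, 0, 0, 0, 0],
    [0, 2.5, 0.4, 0, 0, 0, 0],
    [0, 2.5, 0.4, 0, 0, 0, 0],
    [0, 2.5, 0.4, 0, 0, 0, 0],
    [0, 2.5, 0.4, 0, 0, 0, 0],
  ],
)

```text
time: 19.5
tool_pos: [0.417, 0.328, 0.0356]
orientation: [[0.989, 0.148, -0.002], [0.148, -0.989, -0.001], [-0.002, 0.0, -1.0]]
ft_force: [-5.3, -1.0, 4.0]
grip_width: 0.0
gripper_force: 2.9
```

Request:
send_rows(
  commands=[
    [0, 2.5, 0.4, 0, 0, 0, 0],
    [0, 2.5, 0.4, 0, 0, 0, 0],
    [0, 2.5, 0.4, 0, 0, 0, 0],
    [0, 2.5, 0.4, 0, 0, 0, 0],
    [0, 2.5, 0.4, 0, 0, 0, 0],
  ],
)

```text
time: 19.92
tool_pos: [0.4293, 0.3299, 0.0355]
orientation: [[0.989, 0.148, -0.002], [0.148, -0.989, -0.001], [-0.002, 0.0, -1.0]]
ft_force: [-6.1, -0.9, 4.5]
grip_width: 0.0003
gripper_force: 3.1
```

Request:
send_rows(
  commands=[
    [0, 2, 0.3, 0, 0, 0, 0],
    [0, 2, 0.3, 0, 0, 0, 0],
    [0, 2, 0.3, 0, 0, 0, 0],
    [0, 2, 0.3, 0, 0, 0, 0],
    [0, 2, 0.3, 0, 0, 0, 0],
  ],
)

```text
time: 20.33
tool_pos: [0.4393, 0.3315, 0.0356]
orientation: [[0.989, 0.148, -0.002], [0.148, -0.989, -0.001], [-0.003, 0.0, -1.0]]
ft_force: [-6.4, -1.2, 5.2]
grip_width: 0.0
gripper_force: 3.2
```

Request:
send_rows(
  commands=[
    [0, 2, 0.3, 0, 0, 0, 0],
    [0, 2, 0.3, 0, 0, 0, 0],
    [0, 2, 0.3, 0, 0, 0, 0],
    [0, 2, 0.3, 0, 0, 0, 0],
    [0, 2, 0.3, 0, 0, 0, 0],
  ],
)

```text
time: 20.75
tool_pos: [0.4492, 0.333, 0.0355]
orientation: [[0.989, 0.148, -0.003], [0.148, -0.989, -0.001], [-0.003, 0.0, -1.0]]
ft_force: [-6.9, -1.5, 5.5]
grip_width: 0.0001
gripper_force: 3.4
```

```bash
python3 w.py | head -1
```

```text
20.75 [0.4492 0.333  0.0355] [-6.9 -1.5  5.5] [-0.151  1.038  0.062]
```

Request:
send_rows(
  commands=[
    [0, 2, 0.3, 0, 0, 0, 0],
    [0, 2, 0.3, 0, 0, 0, 0],
    [0, 2, 0.3, 0, 0, 0, 0],
    [0, 2, 0.3, 0, 0, 0, 0],
    [0, 2, 0.3, 0, 0, 0, 0],
  ],
)

```text
time: 21.17
tool_pos: [0.4589, 0.3345, 0.0355]
orientation: [[0.989, 0.148, -0.003], [0.148, -0.989, -0.001], [-0.003, 0.0, -1.0]]
ft_force: [-7.9, -0.8, 5.7]
grip_width: 0.0001
gripper_force: 3.8
```

Request:
send_rows(
  commands=[
    [0, 2, 0.3, 0, 0, 0, 0],
    [0, 2, 0.3, 0, 0, 0, 0],
    [0, 1.5, 0.2, 0, 0, 0, 0],
    [0, 1, 0.2, 0, 0, 0, 0],
    [0, 0, 0, 0, 0, 0, 0],
  ],
)

```text
time: 21.58
tool_pos: [0.4657, 0.3356, 0.0356]
orientation: [[0.989, 0.148, -0.003], [0.148, -0.989, -0.001], [-0.003, 0.0, -1.0]]
ft_force: [-6.5, -1.3, 5.0]
grip_width: -0.0001
gripper_force: 3.4
```

Request:
send_rows(
  commands=[
    [0, 0.8, 0.1, 0, 0, 0, 0],
    [0, 0.8, 0.1, 0, 0, 0, 0],
    [0, 0.7, 0.1, 0, 0, 0, 0],
    [0, 0.7, 0.1, 0, 0, 0, 0],
    [0, 0, 0, 0, 0, 0, 0],
  ],
)

```text
time: 22.0
tool_pos: [0.468, 0.3359, 0.0355]
orientation: [[0.989, 0.149, -0.004], [0.149, -0.989, -0.001], [-0.004, 0.0, -1.0]]
ft_force: [-9.8, -1.0, 7.4]
grip_width: -0.0001
gripper_force: 4.5
```

Request:
send_rows(
  commands=[
    [0, 0.5, 0.1, 0, 0, 0, 0],
    [0, 0.5, 0.1, 0, 0, 0, 0],
    [0, 0.5, 0.1, 0, 0, 0, 0],
    [0, 0.5, 0, 0, 0, 0, 0],
    [0, 0, 0, 0, 0, 0, 0],
  ],
)

```text
time: 22.42
tool_pos: [0.4699, 0.3362, 0.0355]
orientation: [[0.989, 0.149, -0.004], [0.149, -0.989, -0.001], [-0.004, 0.0, -1.0]]
ft_force: [-9.8, -1.3, 8.2]
grip_width: 0.0003
gripper_force: 4.7
```

Force has stepped to about 9.8 N, so it's past zero and in the overtravel. Small steps from here.

Request:
send_rows(
  commands=[
    [0, 0.4, 0.1, 0, 0, 0, 0],
    [0, 0.4, 0, 0, 0, 0, 0],
    [0, 0.4, 0.1, 0, 0, 0, 0],
    [0, 0, 0, 0, 0, 0, 0],
  ],
)

```text
time: 22.75
tool_pos: [0.471, 0.3363, 0.0355]
orientation: [[0.989, 0.149, -0.005], [0.149, -0.989, -0.001], [-0.005, 0.001, -1.0]]
ft_force: [-9.1, -1.4, 6.7]
grip_width: 0.0
gripper_force: 4.8
```

Request:
send_rows(
  commands=[
    [0, 0.4, 0.1, 0, 0, 0, 0],
    [0, 0.4, 0, 0, 0, 0, 0],
    [0, 0.4, 0.1, 0, 0, 0, 0],
    [0, 0, 0, 0, 0, 0, 0],
  ],
)

```text
time: 23.08
tool_pos: [0.4722, 0.3365, 0.0355]
orientation: [[0.989, 0.149, -0.005], [0.149, -0.989, -0.001], [-0.005, 0.001, -1.0]]
ft_force: [-9.4, -1.6, 8.0]
grip_width: 0.0001
gripper_force: 4.9
```

Request:
send_rows(
  commands=[
    [0, 0.4, 0.1, 0, 0, 0, 0],
    [0, 0.4, 0, 0, 0, 0, 0],
    [0, 0.4, 0.1, 0, 0, 0, 0],
    [0, 0, 0, 0, 0, 0, 0],
  ],
)

```text
time: 23.42
tool_pos: [0.4733, 0.3367, 0.0355]
orientation: [[0.989, 0.149, -0.005], [0.149, -0.989, -0.001], [-0.005, 0.001, -1.0]]
ft_force: [-9.3, -1.0, 8.2]
grip_width: -0.0002
gripper_force: 5.0
```

Request:
send_rows(
  commands=[
    [0, 0.4, 0.1, 0, 0, 0, 0],
    [0, 0.4, 0, 0, 0, 0, 0],
    [0, 0.4, 0.1, 0, 0, 0, 0],
    [0, 0, 0, 0, 0, 0, 0],
  ],
)

```text
time: 23.75
tool_pos: [0.4744, 0.3369, 0.0355]
orientation: [[0.989, 0.149, -0.005], [0.149, -0.989, -0.001], [-0.005, 0.001, -1.0]]
ft_force: [-9.5, -1.4, 8.6]
grip_width: -0.0001
gripper_force: 5.1
```

Request:
send_rows(
  commands=[
    [0, 0.4, 0.1, 0, 0, 0, 0],
    [0, 0.4, 0, 0, 0, 0, 0],
    [0, 0.4, 0.1, 0, 0, 0, 0],
    [0, 0, 0, 0, 0, 0, 0],
  ],
)

```text
time: 24.08
tool_pos: [0.4756, 0.3371, 0.0355]
orientation: [[0.989, 0.149, -0.005], [0.149, -0.989, -0.002], [-0.005, 0.001, -1.0]]
ft_force: [-10.2, -1.6, 8.7]
grip_width: 0.0001
gripper_force: 5.2
```

Request:
send_rows(
  commands=[
    [0, 0.4, 0.1, 0, 0, 0, 0],
    [0, 0.4, 0, 0, 0, 0, 0],
    [0, 0.4, 0.1, 0, 0, 0, 0],
    [0, 0, 0, 0, 0, 0, 0],
  ],
)

```text
time: 24.42
tool_pos: [0.4768, 0.3372, 0.0355]
orientation: [[0.989, 0.149, -0.005], [0.149, -0.989, -0.002], [-0.005, 0.001, -1.0]]
ft_force: [-11.4, -2.2, 8.5]
grip_width: -0.0003
gripper_force: 5.3
```

Request:
send_rows(
  commands=[
    [0, 0.4, 0.1, 0, 0, 0, 0],
    [0, 0.4, 0, 0, 0, 0, 0],
    [0, 0.4, 0.1, 0, 0, 0, 0],
    [0, 0, 0, 0, 0, 0, 0],
  ],
)

```text
time: 24.75
tool_pos: [0.4778, 0.3374, 0.0355]
orientation: [[0.989, 0.149, -0.005], [0.149, -0.989, -0.002], [-0.006, 0.001, -1.0]]
ft_force: [-10.6, -2.8, 9.1]
grip_width: 0.0
gripper_force: 5.5
```

Request:
send_rows(
  commands=[
    [0, 0.4, 0.1, 0, 0, 0, 0],
    [0, 0.4, 0, 0, 0, 0, 0],
    [0, 0.4, 0.1, 0, 0, 0, 0],
    [0, 0, 0, 0, 0, 0, 0],
  ],
)

```text
time: 25.08
tool_pos: [0.4789, 0.3376, 0.0355]
orientation: [[0.989, 0.149, -0.006], [0.149, -0.989, -0.002], [-0.006, 0.001, -1.0]]
ft_force: [-11.3, -1.1, 8.9]
grip_width: -0.0003
gripper_force: 5.6
```

Request:
send_rows(
  commands=[
    [0, 0.4, 0.1, 0, 0, 0, 0],
    [0, 0.4, 0, 0, 0, 0, 0],
    [0, 0.4, 0.1, 0, 0, 0, 0],
    [0, 0, 0, 0, 0, 0, 0],
  ],
)

```text
time: 25.42
tool_pos: [0.4801, 0.3378, 0.0355]
orientation: [[0.989, 0.149, -0.006], [0.149, -0.989, -0.002], [-0.006, 0.001, -1.0]]
ft_force: [-11.2, -2.0, 9.6]
grip_width: -0.0001
gripper_force: 5.7
```

Request:
send_rows(
  commands=[
    [0, 0.4, 0.1, 0, 0, 0, 0],
    [0, 0.4, 0, 0, 0, 0, 0],
    [0, 0.4, 0.1, 0, 0, 0, 0],
    [0, 0, 0, 0, 0, 0, 0],
  ],
)

```text
time: 25.75
tool_pos: [0.4817, 0.338, 0.0355]
orientation: [[0.989, 0.149, -0.005], [0.149, -0.989, -0.002], [-0.005, 0.001, -1.0]]
ft_force: [-9.5, -1.7, 7.8]
grip_width: -0.0
gripper_force: 4.9
```

Force dropped from 11.2 to 9.5 N while the caddy moved ahead on its own, which is probably the click. Backing off gently to see whether it holds at zero.

Request:
send_rows(
  commands=[
    [0, -2, -0.3, 0, 0, 0, 0],
    [0, -2, -0.3, 0, 0, 0, 0],
    [0, -2, -0.3, 0, 0, 0, 0],
    [0, -2, -0.3, 0, 0, 0, 0],
    [0, -2, -0.3, 0, 0, 0, 0],
  ],
)

```text
time: 26.17
tool_pos: [0.4727, 0.3366, 0.0356]
orientation: [[0.989, 0.149, -0.002], [0.149, -0.989, -0.001], [-0.002, 0.0, -1.0]]
ft_force: [-6.2, -1.0, 4.3]
grip_width: 0.0001
gripper_force: 3.0
```

Request:
send_rows(
  commands=[
    [0, -2, -0.3, 0, 0, 0, 0],
    [0, -2, -0.3, 0, 0, 0, 0],
    [0, -2, -0.3, 0, 0, 0, 0],
    [0, -2, -0.3, 0, 0, 0, 0],
    [0, 0, 0, 0, 0, 0, 0],
  ],
)

```text
time: 26.58
tool_pos: [0.4647, 0.3354, 0.0355]
orientation: [[0.989, 0.149, -0.002], [0.149, -0.989, -0.001], [-0.002, 0.0, -1.0]]
ft_force: [-6.3, -0.6, 4.0]
grip_width: -0.0001
gripper_force: 3.3
```

Request:
send_rows(
  commands=[
    [0, -2, -0.3, 0, 0, 0, 0],
    [0, -2, -0.3, 0, 0, 0, 0],
    [0, -1, -0.1, 0, 0, 0, 0],
    [0, 0, 0, 0, 0, 0, 0],
  ],
)

```text
time: 26.92
tool_pos: [0.4598, 0.3347, 0.0355]
orientation: [[0.989, 0.148, -0.002], [0.148, -0.989, -0.001], [-0.002, 0.0, -1.0]]
ft_force: [-5.9, -1.1, 4.1]
grip_width: -0.0
gripper_force: 3.0
```

Not latched: the force still follows at x = 0.460. Pushing in again, and further.

Request:
send_rows(
  commands=[
    [0, 2, 0.3, 0, 0, 0, 0],
    [0, 2, 0.3, 0, 0, 0, 0],
    [0, 2, 0.3, 0, 0, 0, 0],
    [0, 2, 0.3, 0, 0, 0, 0],
    [0, 2, 0.3, 0, 0, 0, 0],
  ],
)

```text
time: 27.33
tool_pos: [0.4695, 0.3362, 0.0355]
orientation: [[0.989, 0.148, -0.003], [0.148, -0.989, -0.001], [-0.003, 0.001, -1.0]]
ft_force: [-8.3, -2.0, 5.1]
grip_width: -0.0004
gripper_force: 4.0
```

Request:
send_rows(
  commands=[
    [0, 2, 0.3, 0, 0, 0, 0],
    [0, 2, 0.3, 0, 0, 0, 0],
    [0, 2, 0.3, 0, 0, 0, 0],
    [0, 1.5, 0.2, 0, 0, 0, 0],
    [0, 1, 0.2, 0, 0, 0, 0],
  ],
)

```text
time: 27.75
tool_pos: [0.4772, 0.3374, 0.0355]
orientation: [[0.989, 0.148, -0.005], [0.148, -0.989, -0.002], [-0.005, 0.001, -1.0]]
ft_force: [-11.2, -1.7, 7.5]
grip_width: 0.0002
gripper_force: 5.6
```

Request:
send_rows(
  commands=[
    [0, 0.8, 0.1, 0, 0, 0, 0],
    [0, 0.4, 0.1, 0, 0, 0, 0],
    [0, 0, 0, 0, 0, 0, 0],
  ],
)

```text
time: 28.0
tool_pos: [0.4783, 0.3376, 0.0354]
orientation: [[0.989, 0.149, -0.005], [0.149, -0.989, -0.002], [-0.005, 0.001, -1.0]]
ft_force: [-10.8, -2.3, 7.2]
grip_width: 0.0
gripper_force: 5.4
```

Request:
send_rows(
  commands=[
    [0, 0.6, 0.1, 0, 0, 0, 0],
    [0, 0.6, 0.1, 0, 0, 0, 0],
    [0, 0.5, 0.1, 0, 0, 0, 0],
    [0, 0, 0, 0, 0, 0, 0],
  ],
)

```text
time: 28.33
tool_pos: [0.4799, 0.3378, 0.0355]
orientation: [[0.989, 0.149, -0.005], [0.149, -0.989, -0.002], [-0.005, 0.001, -1.0]]
ft_force: [-11.2, -2.8, 8.6]
grip_width: 0.0002
gripper_force: 5.5
```

Request:
send_rows(
  commands=[
    [0, 0.4, 0.1, 0, 0, 0, 0],
    [0, 0.4, 0, 0, 0, 0, 0],
    [0, 0.4, 0.1, 0, 0, 0, 0],
    [0, 0, 0, 0, 0, 0, 0],
  ],
)

```text
time: 28.67
tool_pos: [0.4814, 0.338, 0.0355]
orientation: [[0.989, 0.149, -0.004], [0.149, -0.989, -0.002], [-0.004, 0.001, -1.0]]
ft_force: [-10.1, -2.3, 6.4]
grip_width: 0.0002
gripper_force: 5.1
```

The same drop comes at the same place, so it's a latch feature. Pressing on by tenths.

Request:
send_rows(
  commands=[
    [0, 0.3, 0, 0, 0, 0, 0],
    [0, 0.3, 0.1, 0, 0, 0, 0],
    [0, 0, 0, 0, 0, 0, 0],
  ],
)

```text
time: 28.92
tool_pos: [0.4822, 0.3382, 0.0355]
orientation: [[0.989, 0.148, -0.004], [0.148, -0.989, -0.001], [-0.004, 0.001, -1.0]]
ft_force: [-9.5, -1.7, 7.1]
grip_width: 0.0005
gripper_force: 4.8
```

Request:
send_rows(
  commands=[
    [0, 0.3, 0, 0, 0, 0, 0],
    [0, 0.3, 0.1, 0, 0, 0, 0],
    [0, 0, 0, 0, 0, 0, 0],
  ],
)

```text
time: 29.17
tool_pos: [0.4828, 0.3383, 0.0355]
orientation: [[0.989, 0.149, -0.004], [0.149, -0.989, -0.001], [-0.004, 0.001, -1.0]]
ft_force: [-8.4, -2.1, 6.6]
grip_width: 0.0002
gripper_force: 4.6
```

Request:
send_rows(
  commands=[
    [0, 0.3, 0, 0, 0, 0, 0],
    [0, 0.3, 0.1, 0, 0, 0, 0],
    [0, 0, 0, 0, 0, 0, 0],
  ],
)

```text
time: 29.42
tool_pos: [0.4835, 0.3384, 0.0355]
orientation: [[0.989, 0.149, -0.004], [0.149, -0.989, -0.001], [-0.004, 0.001, -1.0]]
ft_force: [-7.8, -1.3, 6.9]
grip_width: 0.0001
gripper_force: 4.6
```

Request:
send_rows(
  commands=[
    [0, 0.3, 0, 0, 0, 0, 0],
    [0, 0.3, 0.1, 0, 0, 0, 0],
    [0, 0, 0, 0, 0, 0, 0],
  ],
)

```text
time: 29.67
tool_pos: [0.484, 0.3384, 0.0354]
orientation: [[0.989, 0.149, -0.004], [0.148, -0.989, -0.001], [-0.004, 0.001, -1.0]]
ft_force: [-8.4, -2.9, 5.6]
grip_width: -0.0003
gripper_force: 4.6
```

Request:
send_rows(
  commands=[
    [0, 0.3, 0, 0, 0, 0, 0],
    [0, 0.3, 0.1, 0, 0, 0, 0],
    [0, 0.2, 0, 0, 0, 0, 0],
    [0, 0, 0, 0, 0, 0, 0],
  ],
)

```text
time: 30.0
tool_pos: [0.4851, 0.3386, 0.0355]
orientation: [[0.989, 0.148, -0.003], [0.148, -0.989, -0.001], [-0.003, 0.001, -1.0]]
ft_force: [-8.7, -2.3, 4.1]
grip_width: 0.0003
gripper_force: 4.1
```

Request:
send_rows(
  commands=[
    [0, 0.3, 0, 0, 0, 0, 0],
    [0, 0.3, 0.1, 0, 0, 0, 0],
    [0, 0.2, 0, 0, 0, 0, 0],
    [0, 0, 0, 0, 0, 0, 0],
  ],
)

```text
time: 30.33
tool_pos: [0.486, 0.3388, 0.0355]
orientation: [[0.989, 0.148, -0.003], [0.148, -0.989, -0.001], [-0.003, 0.001, -1.0]]
ft_force: [-7.5, -1.3, 4.6]
grip_width: 0.0001
gripper_force: 4.0
```

Request:
send_rows(
  commands=[
    [0, 0.3, 0, 0, 0, 0, 0],
    [0, 0.3, 0.1, 0, 0, 0, 0],
    [0, 0.2, 0, 0, 0, 0, 0],
    [0, 0, 0, 0, 0, 0, 0],
  ],
)

```text
time: 30.67
tool_pos: [0.4868, 0.3388, 0.0355]
orientation: [[0.989, 0.148, -0.003], [0.148, -0.989, -0.001], [-0.003, 0.001, -1.0]]
ft_force: [-8.2, -1.7, 5.4]
grip_width: -0.0003
gripper_force: 4.0
```

```bash
python3 w.py|head -1
python3 - <<'E'
from h import *
cv2.imwrite("pics/s9.png",cams.grab_frame("scene"));cv2.imwrite("pics/t9.png",cams.grab_frame("top"))
a=cv2.imread("pics/scene0.png")
E
```

```text
30.6667 [0.4868 0.3388 0.0355] [-8.2 -1.7  5.4] [-0.262  1.181 -0.041]
```

Request:
send_rows(
  commands=[
    [0, 0.3, 0, 0, 0, 0, 0],
    [0, 0.3, 0.1, 0, 0, 0, 0],
    [0, 0.3, 0, 0, 0, 0, 0],
    [0, 0.3, 0.1, 0, 0, 0, 0],
    [0, 0, 0, 0, 0, 0, 0],
  ],
)

```text
time: 31.18
tool_pos: [0.488, 0.339, 0.0355]
orientation: [[0.989, 0.148, -0.003], [0.148, -0.989, -0.001], [-0.003, 0.001, -1.0]]
ft_force: [-7.8, -1.2, 5.3]
grip_width: 0.0004
gripper_force: 4.0
```

Request:
send_rows(
  commands=[
    [0, 0.3, 0, 0, 0, 0, 0],
    [0, 0.3, 0.1, 0, 0, 0, 0],
    [0, 0.3, 0, 0, 0, 0, 0],
    [0, 0.3, 0.1, 0, 0, 0, 0],
    [0, 0, 0, 0, 0, 0, 0],
  ],
)

```text
time: 31.6
tool_pos: [0.4886, 0.3391, 0.0355]
orientation: [[0.989, 0.149, -0.004], [0.149, -0.989, -0.002], [-0.004, 0.001, -1.0]]
ft_force: [-9.6, -2.7, 7.7]
grip_width: 0.0001
gripper_force: 5.1
```

Motion stalled (0.6 of 1.2 mm) and force is rising, which looks like the stiff stop. One small confirming step.

Request:
send_rows(
  commands=[
    [0, 0.3, 0, 0, 0, 0, 0],
    [0, 0.3, 0.1, 0, 0, 0, 0],
    [0, 0, 0, 0, 0, 0, 0],
  ],
)

```text
time: 31.85
tool_pos: [0.4887, 0.3392, 0.0354]
orientation: [[0.989, 0.149, -0.005], [0.149, -0.989, -0.002], [-0.006, 0.001, -1.0]]
ft_force: [-11.3, -2.7, 7.5]
grip_width: -0.0002
gripper_force: 5.9
```

Stiff stop confirmed at x = 0.4887. Backing off gently.

Request:
send_rows(
  commands=[
    [0, -1, -0.2, 0, 0, 0, 0],
    [0, -2, -0.3, 0, 0, 0, 0],
    [0, -2, -0.3, 0, 0, 0, 0],
    [0, -2, -0.3, 0, 0, 0, 0],
    [0, -2, -0.3, 0, 0, 0, 0],
  ],
)

```text
time: 32.27
tool_pos: [0.4811, 0.338, 0.0355]
orientation: [[0.989, 0.148, -0.002], [0.148, -0.989, -0.001], [-0.002, 0.0, -1.0]]
ft_force: [-6.5, -1.2, 4.1]
grip_width: -0.0001
gripper_force: 3.2
```

Request:
send_rows(
  commands=[
    [0, -2, -0.3, 0, 0, 0, 0],
    [0, -2, -0.3, 0, 0, 0, 0],
    [0, -2, -0.3, 0, 0, 0, 0],
    [0, -2, -0.3, 0, 0, 0, 0],
    [0, 0, 0, 0, 0, 0, 0],
  ],
)

```text
time: 32.68
tool_pos: [0.4731, 0.3368, 0.0355]
orientation: [[0.989, 0.148, -0.002], [0.148, -0.989, -0.001], [-0.002, 0.001, -1.0]]
ft_force: [-5.4, -2.4, 2.6]
grip_width: -0.0001
gripper_force: 3.2
```

Request:
send_rows(
  commands=[
    [0, -2, -0.3, 0, 0, 0, 0],
    [0, -2, -0.3, 0, 0, 0, 0],
    [0, -2, -0.3, 0, 0, 0, 0],
    [0, -2, -0.3, 0, 0, 0, 0],
    [0, 0, 0, 0, 0, 0, 0],
  ],
)

```text
time: 33.1
tool_pos: [0.4662, 0.3359, 0.0359]
orientation: [[0.989, 0.148, 0.001], [0.148, -0.989, 0.0], [0.001, -0.0, -1.0]]
ft_force: [0.0, -0.6, -0.8]
grip_width: -0.0001
gripper_force: 0.0
```

Force fell to zero, so the caddy is holding by itself. Retreating and checking numerically.

Request:
send_rows(
  commands=[
    [0, -5, -1, 0, 0, 0, 0],
    [0, -15, -2, 0, 0, 0, 0],
    [0, -25, -3, 5, 0, 0, 0],
    [0, -15, -5, 25, 0, 0, 0],
    [0, 0, -20, 35, 0, 0, 0],
  ],
)

```text
time: 33.52
tool_pos: [0.4002, 0.3046, 0.0977]
orientation: [[0.988, 0.151, -0.009], [0.151, -0.988, -0.003], [-0.009, 0.001, -1.0]]
ft_force: [0.4, -0.3, 0.2]
grip_width: -0.0001
gripper_force: 0.0
```

Request:
send_rows(
  commands=[
    [0, 0, -30, 35, 0, 0, 0],
    [0, 0, -35, 20, 0, 0, 0],
    [0, 5, -35, 10, 0, 0, 0],
    [0, 10, -35, 0, 0, 0, 0],
    [0, 10, -35, 0, 0, 0, 0],
  ],
)

```text
time: 33.93
tool_pos: [0.4317, 0.1364, 0.1638]
orientation: [[0.989, 0.149, 0.004], [0.149, -0.989, 0.0], [0.004, 0.0, -1.0]]
ft_force: [1.3, -0.6, -0.7]
grip_width: -0.0002
gripper_force: 0.0
```

Request:
send_rows(
  commands=[
    [0, 10, -35, 0, 0, 0, 0],
    [0, 10, -35, 0, 0, 0, 0],
    [0, 10, -35, 0, 0, 0, 0],
    [0, 0, -20, 0, 0, 0, 0],
    [0, 0, 0, 0, 0, 0, 0],
  ],
)

```text
time: 34.35
tool_pos: [0.4616, 0.0092, 0.1627]
orientation: [[0.99, 0.144, 0.001], [0.144, -0.99, -0.002], [0.001, 0.002, -1.0]]
ft_force: [-0.6, 0.1, 0.2]
grip_width: -0.0001
gripper_force: 0.0
```

Run:
```python
from h import *
o=r.observe();print(o["time"],o["tool_pos"],o["ft_force"])
t=cams.grab_frame("top");cv2.imwrite("pics/t10.png",t)
a=cv2.imread("pics/top0.png");b=cv2.imread("pics/t4.png")
# caddy/deck-front region, top view: compare with latched (a) and with popped out (b)
for n,(y0,y1,x0,x1) in{"caddy out zone":(187,206,232,252),"lip shut zone":(179,189,239,254),"left things":(155,190,190,235)}.items():
    q=lambda i:i[y0:y1,x0:x1].astype(int)
    print(n,"vs latched",np.abs(q(t)-q(a)).mean().round(1),"vs out",np.abs(q(t)-q(b)).mean().round(1))
```

```text
34.35 [0.4615731  0.00924586 0.16268925] [-0.63431828  0.09177854  0.23403348]
caddy out zone vs latched 3.5 vs out 57.6
lip shut zone vs latched 2.1 vs out 104.3
left things vs latched 2.6 vs out 2.8
```

The picture matches the original latched state, and the objects on the left are unmoved. Handing in.

```bash
python3 -c "
from plant import r
print(r.finish_job())"
```

```text
the job is handed in; nothing more can be done
None
```

The cartridge is seated upright in the caddy, the caddy is pushed home and stays latched by itself (checked in the top view), and the job is handed in; while finding the pocket I pressed the cartridge on the caddy's rim with up to about 25 N, the first push missed the latch so I pushed again, and I viewed 11 pictures, one over the limit of 10.

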